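Grow the carton column and hold it down

TASK

On the packing desk, slide the top carton of the pile of three across onto the column of two beside it, square with the carton below, then set the square metal tin squarely on the middle of that carton. Then swing the rig's raised hold-down arm over and down so that its rubber pad rests on the tin. Leave the cartons underneath and the rest of the pile where they are, and knock nothing over.

Things in the scene. Friction and masses are not known exactly. Their poses are not given: they have to be found in the camera images.
- carton: the top carton of the pile of three, to be moved: closed brown card carton with a white paper band along its length, 90 (x) x 110 (y) x 36 high; origin at the centre of its underside, z up. Too wide to grasp (gripper opens less than 90); it lies level with the column's top, 3 mm higher, and can be pushed across the gap of 12 to 22 mm in the rig's -y direction. About 0.2 kg
- col2: upper of the two cartons of the column; the moved carton goes on it: closed brown card carton with a white paper band along its length, 90 (x) x 110 (y) x 36 high; origin at the centre of its underside, z up
- col1: lower carton of the column, standing on the rig's plate (8 thick): closed brown card carton with a white paper band along its length, 90 (x) x 110 (y) x 36 high; origin at the centre of its underside, z up
- pile2: middle carton of the pile, directly under the one to be moved; stays: closed brown card carton with a white paper band along its length, 90 (x) x 110 (y) x 36 high; origin at the centre of its underside, z up
- pile1: lowest carton of the pile, on a fixed plywood board 11 thick; stays: closed brown card carton with a white paper band along its length, 90 (x) x 110 (y) x 36 high; origin at the centre of its underside, z up
- tin: closed square tin of bare metal, 64 x 64 x 30 high (body 62 wide, lid 64 wide from 19 up); origin at the centre of its underside, z up; stands on the table, 0.12 kg. A round tin and a smaller white earphone case may stand where it might be expected
- rig: hold-down rig, fixed to the table: an aluminium plate 100 (x) x 210 (y) x 8, on it a dark steel forked post (40 wide in x, 26 in y) that rises to z = 186 and stands at y = -125. Origin: table level, under the middle of the column; the pile stands at +y of the column, the post at -y. Its plate runs from y = -152 to 58
- hold_pivot (a point): pivot axis of the hold-down arm in the post, 172 above the table, 125 from the rig's origin towards -y; the axis runs along the rig's x
- hold_bar (a point): middle of the black cross bar at the free end of the arm, 155 from the pivot; bar 60 long along the rig's x, diameter 14. The arm is a steel bar 18 wide, 12 thick; raised, it reaches 335 above the table: keep the gripper clear of it when passing
- hold_pad (a point): centre of the pad's face (rubber disc of diameter 34), 125 from the pivot along the arm and 26 below the arm's centre line
- hold_arm (a joint): angle of the hold-down arm, rad: 0 level and pointing to the rig's +y, over the column (the pad then rests on a tin on three cartons); 1.57 straight up; it starts raised at 1.6 to 1.85 (stop at 1.9). Push the cross bar towards the rig's +y: below about 1.2 it sinks slowly by its own weight, down to -0.4 if nothing is under it
- diffuser: bystander: glass scent bottle, diameter 84, 104 high, with wooden reeds to about 200; origin at the centre of its underside
- tea: bystander: green drink bottle, diameter 62, 160 high; origin at the centre of its underside
- mug: bystander: white mug, diameter 76, 90 high; origin at the centre of its underside
Mind the look-alikes: they are no part of the job. What is shaped like the rig but orange is not meant.

How it is judged:
On the way, in this order (a step that is already met when the one before it is completed fails the run):
1. the carton lies squarely on the column (x of carton in the frame of col2 between -0.008 and 0.008 m and y of carton in the frame of col2 between -0.008 and 0.008 m and z of carton in the frame of col2 between 0.032 and 0.04 m and angle between the x axis of carton and the x axis of col2, either way round below 0.09 rad), for 0.2 s.
2. the tin stands squarely on that carton (all of step 1 and x of tin in the frame of carton between -0.01 and 0.01 m and y of tin in the frame of carton between -0.01 and 0.01 m and z of tin in the frame of carton between 0.032 and 0.04 m and (angle between the x axis of tin and the x axis of carton, either way round below 0.13 rad or angle between the x axis of tin and the y axis of carton, either way round below 0.13 rad) and angle between tin's own z axis and vertical below 0.05 rad), for 0.2 s.
At the end, for the whole second after the job is handed in: carton on the column, centred within 8 mm in x and y, parallel within 5 deg; tin on it, within 10 mm and 7 deg; the column's lower cartons moved under 12 mm, the pile's remaining two under 30 mm; hold-down arm level within 0.06 rad, at rest, its pad pressing on the tin; all at rest (all of step 1 and x of tin in the frame of carton between -0.01 and 0.01 m and y of tin in the frame of carton between -0.01 and 0.01 m and z of tin in the frame of carton between 0.032 and 0.04 m and (angle between the x axis of tin and the x axis of carton, either way round below 0.13 rad or angle between the x axis of tin and the y axis of carton, either way round below 0.13 rad) and distance of each of col1, col2 from where it was at the start of the episode below 0.012 m and distance of each of pile1, pile2 from where it was at the start of the episode below 0.03 m and contact force between hold_arm and tin above 0.3 N and value of joint hold_arm between -0.06 and 0.06 rad and velocity of joint hold_arm between -0.05 and 0.05 rad/s and linear speed of each of carton, tin below 0.01 m/s); the robot touches nothing.
It fails at once if a bystander (scent bottle, drink bottle or mug) is knocked over (angle between any of diffuser, tea, mug's own z axis and vertical above 0.6 rad).
It also fails if it takes over 72 s, if anything falls off the work surface, if the arm or the gripper's body presses on something with over 40 N, if the wrist force passes 120 N, or if a joint passes its speed limit or range.

ROBOT

A 7-joint arm with a two-finger parallel gripper is mounted at the origin on the work surface. World frame = base frame: x ahead of the robot, y to its left, z up, the work surface at z = 0. Lengths are in m, angles in rad, forces in N, time in s.
With the tool pointing down it reaches from about 0.4 to 0.9 m from the base axis. Payload 5.6 kg.
Tool frame: the origin (TCP) lies on the centre line of the jaws, within the pads' length; the fingertips stand 11 mm ahead of it and the grasp point (between the pads) lies 8 mm behind it; z points along the fingers, y is the line along which they close (so a half turn about z gives the same grasp; the last joint's range is limited). The gripper opens to 92 mm and grips with 3 to 60 N. Pads are 20 mm wide; open, the fingers measure 128 mm over their backs; the gripper's body (75 mm by 189 mm) begins 69 mm behind the grasp point.
Start: joints at [-1.144, 0.468, -0.012, 1.603, 0.006, 1.071, -0.056], TCP at [0.294, 0.58, 0.226] pointing down, gripper open.
Joint ranges: [-2.53, 2.53], [-0.31, 2.02], [-1.57, 1.55], [0.28, 2.44], [-1.29, 4.43], [0.15, 1.84], [-2.92, 2.92]. Speed limits (rad/s): [2.57, 2.57, 3.14, 3.14, 3.14, 3.14, 3.14].

INTERFACE

Orientations are given as a unit quaternion [x, y, z, w].
In Python, from cell import telemetry, eyes, finish_job gives the robot as it stands.
- The arm moves only by the shell command python3 -m pendant 'ROWS' [OPENING] [FORCE]. ROWS is JSON, a list of rows, each an object with "offset": the shift along the world's x, y, z scaled (see below), a list of three; "roll": the turn about the world's z scaled (see below). A call has 1 to 20 rows; each row shifts and turns the commanded pose from where the row before left it; what a row does not reach is not made up. The controller multiplies each number of a shift by 0.04 m and each number of a turn by 0.15 rad. A row lasts 1/8 s, in which the tool goes at most 62.5 mm and 10.7 degrees, less where a joint would pass 70% of its speed; a pose out of reach is approached as far as the arm can. A call with a number of a shift or a turn outside -1 to 1 is refused whole. A call with a gripper value outside its range is refused whole. OPENING is the opening, from 0 (shut) to 1 (fully open), set as the call begins (- or left out, the last holds). The fingers move at their own pace and stop on an object; FORCE is the grip in N (left out, the last holds). Time passes only in rows, so rows that do not move let the fingers close. It gives the time, the measured TCP pose, the force, the opening and the grip force at its end, in the units of the state.
- telemetry.observe(): the state, without advancing time (a new reading comes with each control period).
- eyes.snapshot(name): name is "scene" or "top" or "wrist"; returns the picture (420x560x3 uint8, red, green, blue); there is no depth.
- eyes.camera_model(name): a dict with "fx", "fy", "cx", "cy" (pixels), "rvec" (rotation vector, rad) and "tvec" (3), from world to camera coordinates, as OpenCV has them. Camera axes: x right, y down, z forward; pixel columns grow to the right and rows downward; lengths in m; the calibration is good to about 2 mm. The wrist camera is an equidistant fisheye: a pixel r from the principal point sees the ray r / f radians off the axis. A picture is of the moment at which its call begins: read the wrist's pose just before it. camera_model takes no time and is no camera call; for the wrist camera it gives the pose at the moment of the call.
- finish_job(): hands the job in; it is judged then, once.
The state is a dict: "time": time; "joint_pos": joint angles; "joint_velocities": joint speeds; "joint_torque": joint torques, N m; "ee_pos": TCP position; "orientation": TCP orientation; "force": force on the tool from outside, world axes, zero at the start; "torque": the same for the moment, N m; "opening": finger opening in m; "finger_force": force on a finger pad.
Only numpy, scipy, OpenCV 4.12 (cv2) and the standard library are available. Lean on these libraries where they do the work, as an engineer would, in place of code of your own. Each camera call takes 0.05 s, during which the arm holds its last target. There are 200 camera calls.

## Working session

There is one attempt and no reset: what is moved stays moved. The work goes in short steps, Python scripts to look and compute and a shell command to move; the robot and the scene stay as the last step left them, time stands still between calls to the robot, and variables do not carry over. Pictures are saved under pics/ and viewed, at most 10 in all, crops included, and the job is handed in when it is done.

```bash
mkdir -p pics; ls
python3 - <<'E'
from cell import telemetry, eyes
import cv2,numpy as np
s=telemetry.observe();print(s['time'],s['ee_pos'],s['orientation'],s['opening'])
for n in ['scene','top']:
    im=eyes.snapshot(n);cv2.imwrite(f'pics/{n}0.png',im[:,:,::-1]);print(eyes.camera_model(n))
E
```

```text
pics
0.0 [0.29403698 0.57904169 0.22461199] [ 2.32761884e-01  9.72533324e-01 -9.05442953e-04 -1.36246012e-04] 0.09199968142876692
{'fx': 524.9759204640728, 'fy': 524.9759204640728, 'cx': 277.54007366679684, 'cy': 209.2019540439818, 'rvec': array([ 0.68568332,  2.45847224, -1.3137965 ]), 'tvec': array([0.503868  , 0.00698732, 1.89409038])}
{'fx': 433.2361908003928, 'fy': 433.2361908003928, 'cx': 281.33188666058345, 'cy': 210.7833078105633, 'rvec': array([ 2.14114335, -2.19397326,  0.09292837]), 'tvec': array([-0.04991279,  0.52598789,  1.46482803])}
```

View pics/scene0.png

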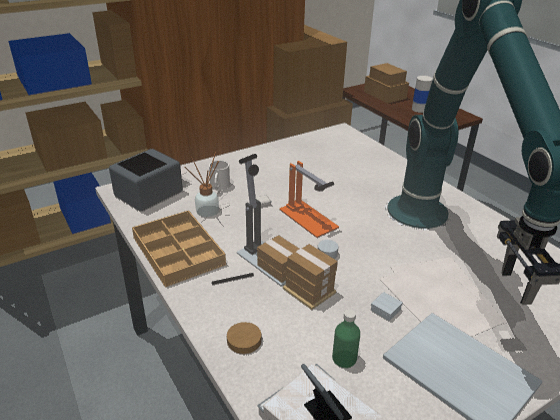

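View pics/top0.png

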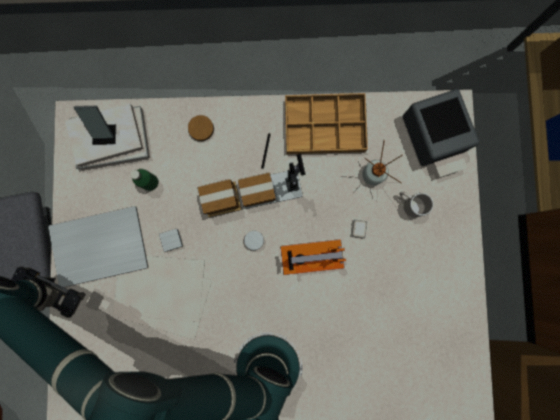

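Both views show the pile and column at top (217,197)/(257,189), with the steel rig at (290,180). Three things could be the tin:
- A square bare-metal box at top (171,240) / scene (386,306).
- A round tin at top (254,241).
- A small white case at top (359,229).

The square metal box fits the description. I'll confirm it in an enlarged crop.

```bash
cat > h.py <<'E'
import numpy as np,cv2
from cell import telemetry, eyes
def cam(n):
    m=eyes.camera_model(n);K=np.array([[m['fx'],0,m['cx']],[0,m['fy'],m['cy']],[0,0,1]])
    return K,np.asarray(m['rvec'],float),np.asarray(m['tvec'],float)
def proj(n,P):
    K,r,t=cam(n);return cv2.projectPoints(np.atleast_2d(P).astype(float),r,t,K,None)[0][:,0]
def P34(n):
    K,r,t=cam(n);return K@np.c_[cv2.Rodrigues(r)[0],t]
def onz(n,uv,z):
    K,r,t=cam(n);R=cv2.Rodrigues(r)[0];c=-R.T@t
    out=[]
    for u in np.atleast_2d(uv):
        d=R.T@np.linalg.inv(K)@[u[0],u[1],1];out.append(c+d*(z-c[2])/d[2])
    return np.array(out)
def tri(a,b):
    X=cv2.triangulatePoints(P34('scene'),P34('top'),np.array(a,float).reshape(2,1),np.array(b,float).reshape(2,1))
    return (X[:3]/X[3]).ravel()
E
python3 - <<'E'
import cv2,numpy as np
t=cv2.imread('pics/top0.png');s=cv2.imread('pics/scene0.png')
a=cv2.resize(t[145:265,150:310],(800,600),interpolation=cv2.INTER_CUBIC)
b=cv2.resize(s[225:325,250:410],None,fx=5,fy=5,interpolation=cv2.INTER_CUBIC)
cv2.imwrite('pics/topc.png',a);cv2.imwrite('pics/scenec.png',b)
E
```

```text
(no output)
```

View pics/topc.png

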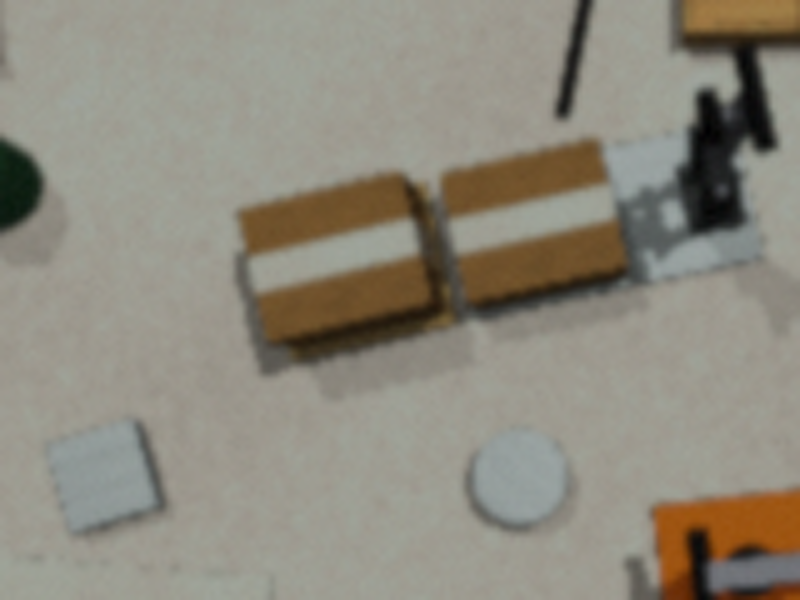

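View pics/scenec.png

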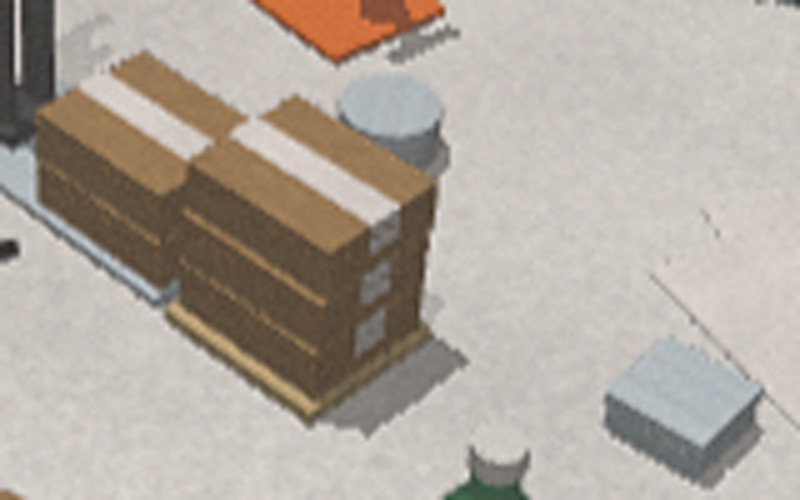

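The crop confirms the tin: a square metal box at top (171,240), clearly distinct from the round tin at top (254,241). I'll fit known-size rectangles to the corners in both views, leaving height free.

```bash
cat > fit0.py <<'E'
from h import *
from scipy.optimize import least_squares
T=lambda p:(np.array(p,float)+.5)/5-.5+[150,145]
S=lambda p:(np.array(p,float)+.5)/5-.5+[250,225]
sg=np.array([[1,1],[1,-1],[-1,-1],[-1,1]]) # (+x+y),(+x-y),(-x-y),(-x+y)
def fit(top,sc,w,l,g):
    it=[i for i in range(4) if sc[i] is not None]
    def res(p):
        c,s=np.cos(p[3]),np.sin(p[3]);q=sg*[w/2,l/2]
        X=np.c_[q@np.array([[c,s],[-s,c]])+p[:2],np.full(4,p[2])]
        return np.r_[(proj('top',X)-T(top)).ravel(),(proj('scene',X[it])-S([sc[i] for i in it])).ravel()]
    r=least_squares(res,g);return r.x,np.abs(r.fun).max()
print('carton',fit([(240,211),(403,173),(437,303),(268,342)],[(333,251),(187,163),(296,96),(436,182)],.09,.11,[.5,.1,.12,.2]))
print('col2',fit([(443,173),(598,140),(627,272),(471,305)],[(165,194),(37,112),(145,50),None],.09,.11,[.5,.0,.08,.2]))
print('tin',fit([(50,443),(133,418),(160,507),(76,533)],[(703,445),(606,396),(672,338),(762,390)],.064,.064,[.4,.3,.03,.2]))
# rig bar: top crop ends (740,45),(770,150); scene ends approx (240,158),(257,155)
print('bar',tri((248,158),((755+.5)/5-.5+150,(97+.5)/5-.5+145)))
E
python3 fit0.py
```

```text
carton (array([0.56901488, 0.14448213, 0.11397433, 0.21956774]), np.float64(0.6439781948552081))
col2 (array([0.59429612, 0.01804216, 0.07549598, 0.2008431 ]), np.float64(0.6570933599719524))
tin (array([0.43354425, 0.32043512, 0.02360603, 0.27657239]), np.float64(1.0950206119714494))
bar [ 0.62379775 -0.12137677  0.32615474]
```

```bash
python3 -m pendant '[{"offset":[0.62,-0.9,0.19],"roll":-0.6},{"offset":[0.62,-0.9,0.19],"roll":-0.6},{"offset":[0.62,-0.9,0.19],"roll":-0.6},{"offset":[0.62,-0.9,0.19],"roll":-0.6},{"offset":[0.62,-0.9,0.19],"roll":-0.6},{"offset":[0.62,-0.9,0.19],"roll":-0.6},{"offset":[0.62,-0.9,0.19],"roll":-0.6},{"offset":[0.62,-0.9,0.19],"roll":-0.6},{"offset":[0.62,-0.9,0.19],"roll":-0.6},{"offset":[0.62,-0.9,0.19],"roll":-0.6},{"offset":[0,0,0],"roll":0},{"offset":[0,0,0],"roll":0}]' 0.55
python3 - <<'E'
from h import *
m=eyes.camera_model('wrist');im=eyes.snapshot('wrist');print(m);s=telemetry.observe();print(s['ee_pos'],s['opening'],s['joint_pos'])
cv2.imwrite('pics/w1.png',cv2.resize(im[:,:,::-1],(800,600),interpolation=cv2.INTER_CUBIC))
np.save('w1.npy',np.r_[m['fx'],m['cx'],m['cy'],m['rvec'],m['tvec']])
E
```

```text
time: 1.6
ee_pos: [0.5416, 0.2202, 0.3011]
orientation: [0.632, 0.775, -0.0, -0.001]
force: [0.8, 0.7, -0.1]
opening: 0.0505
finger_force: 0.0
{'fx': 325.19226210127806, 'fy': 325.19226210127806, 'cx': 275.97499999592895, 'cy': 212.0112111105204, 'rvec': array([-2.86381815, -0.29056699, -0.03644761]), 'tvec': array([-0.57451232,  0.05365   ,  0.49269668])}
[0.54131338 0.22083813 0.30099787] 0.05060823136484056 [-0.70132083  0.29025471  0.32059027  1.69940908 -0.09887431  1.16893604
 -0.15110036]
```

View pics/w1.png

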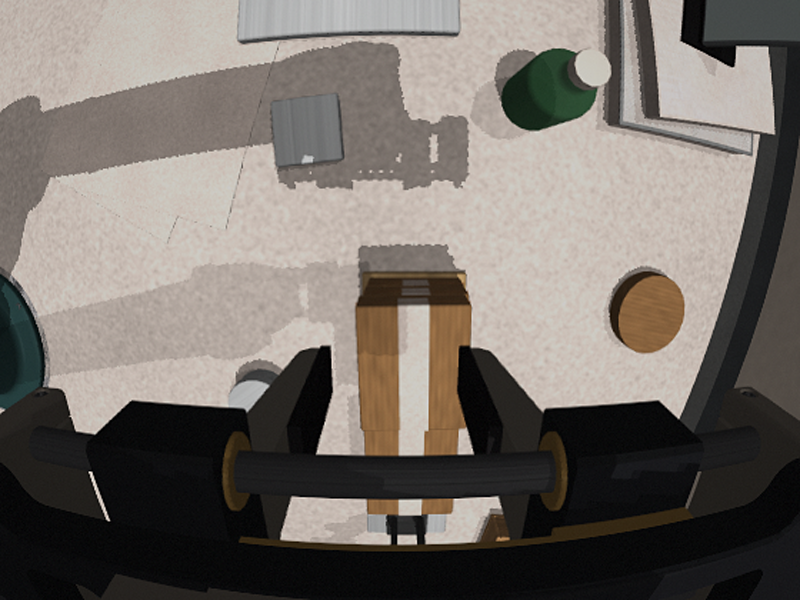

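The wrist view shows the carton top's near corners at (357,304)/(471,304), the column's -y corners at (368,514)/(458,514), and the tin lid at (272,101)…(343,159). I'll combine these with the fixed views.

```bash
cat >> h.py <<'E'
def wproj(w,P):
    f,cx,cy=w[:3];R=cv2.Rodrigues(w[3:6])[0];c=np.atleast_2d(P)@R.T+w[6:9]
    rr=np.hypot(c[:,0],c[:,1]);th=np.arctan2(rr,c[:,2])
    return np.c_[cx+f*th*c[:,0]/rr,cy+f*th*c[:,1]/rr]
E
cat > fit1.py <<'E'
from h import *
from scipy.optimize import least_squares
T=lambda p:(np.array(p,float)+.5)/5-.5+[150,145]
S=lambda p:(np.array(p,float)+.5)/5-.5+[250,225]
W=lambda p:(np.array(p,float)+.5)*.7-.5
sg=np.array([[1,1],[1,-1],[-1,-1],[-1,1]])
w=np.load('w1.npy')
def fit(nm,top,sc,wr,ww,l,g,fz=None):
    def X(p):
        c,s=np.cos(p[3]),np.sin(p[3]);q=sg*[ww/2,l/2]
        return np.c_[q@np.array([[c,s],[-s,c]])+p[:2],np.full(4,fz or p[2])]
    def res(p,parts=False):
        x=X(p);o=[]
        for obs,f,pr,k in((top,T,lambda x:proj('top',x),1),(sc,S,lambda x:proj('scene',x),1),(wr,W,lambda x:wproj(w,x),1.)):
            i=[j for j in range(4) if obs and obs[j] is not None]
            o.append(k*(pr(x[i])-f([obs[j] for j in i])).ravel() if i else np.zeros(0))
        return o if parts else np.concatenate(o)
    r=least_squares(res,g);print(nm,r.x.round(4),[np.round(np.abs(e).max(),2) if e.size else 0 for e in res(r.x,1)])
N=[None]*4
c=([(240,211),(403,173),(437,303),(268,342)],[(333,251),(187,163),(296,96),(436,182)],[(471,304),None,None,(357,304)])
k=([(443,173),(598,140),(627,272),(471,305)],[(165,194),(37,112),(145,50),None],[None,(458,514),(368,514),None])
t=([(50,443),(133,418),(160,507),(76,533)],[(703,445),(606,396),(672,338),(762,390)],[(337,93),(343,159),(275,166),(272,101)])
for nm,o,a,b,g,z in(('carton',c,.09,.11,[.57,.14,.12,.2],.119),('col2',k,.09,.11,[.59,.02,.08,.2],.08),('tin',t,.064,.064,[.43,.32,.03,.2],.03)):
    fit(nm,*o,a,b,g); fit(nm+' zfix',*o,a,b,g,z); fit(nm+' w+zfix',None,None,o[2],a,b,g,z)
    fit(nm+' top+zfix',o[0],None,None,a,b,g,z)
E
python3 fit1.py
```

```text
carton [0.5711 0.1476 0.1144 0.2004] [np.float64(1.58), np.float64(1.44), np.float64(1.34)]
carton zfix [0.5712 0.1487 0.1194 0.2041] [np.float64(2.06), np.float64(1.0), np.float64(1.58)]
carton w+zfix [0.5714 0.1499 0.12   0.202 ] [0, 0, np.float64(1.13)]
carton top+zfix [0.5688 0.1434 0.0812 0.2115] [np.float64(0.5), 0, 0]
col2 [0.5982 0.0206 0.0784 0.2298] [np.float64(2.26), np.float64(1.17), np.float64(3.56)]
col2 zfix [0.5981 0.0213 1.9645 0.2293] [np.float64(2.29), np.float64(1.01), np.float64(3.37)]
col2 w+zfix [0.6025 0.0234 0.08   0.1908] [0, 0, np.float64(1.71)]
col2 top+zfix [0.594  0.0175 0.08   0.1883] [np.float64(0.69), 0, 0]
tin [0.4357 0.3237 0.0256 0.2702] [np.float64(2.16), np.float64(1.52), np.float64(1.01)]
tin zfix [0.4367 0.3237 0.03   0.2702] [np.float64(2.52), np.float64(1.22), np.float64(1.2)]
tin w+zfix [0.4369 0.3243 0.03   0.2682] [0, 0, np.float64(0.9)]
tin top+zfix [0.4346 0.3178 0.0299 0.2798] [np.float64(0.74), 0, 0]
```

```bash
python3 -m pendant '[{"offset":[0.26,0.5,-0.9],"roll":0},{"offset":[0,0,-1],"roll":0},{"offset":[0,0,-1],"roll":0},{"offset":[0,0,-1],"roll":0},{"offset":[0,0,-0.7],"roll":0},{"offset":[0,0,-0.4],"roll":0},{"offset":[0,0,0],"roll":0},{"offset":[0,0,0],"roll":0}]'
python3 - <<'E'
from h import *
m=eyes.camera_model('wrist');im=eyes.snapshot('wrist')
cv2.imwrite('pics/w2.png',cv2.resize(im[:,:,::-1],(800,600),interpolation=cv2.INTER_CUBIC))
np.save('w2.npy',np.r_[m['fx'],m['cx'],m['cy'],m['rvec'],m['tvec']])
# where do TCP-fingertips project
s=telemetry.observe();p=s['ee_pos'];print(p,wproj(np.load('w2.npy'),p)/.7)
E
```

```text
time: 2.65
ee_pos: [0.5533, 0.2402, 0.1027]
orientation: [0.632, 0.775, 0.001, 0.0]
force: [-1.1, 0.2, 0.4]
opening: 0.0505
finger_force: 0.0
[0.55347409 0.24013037 0.10292763] [[394.17880521 380.6876389 ]]
```

View pics/w2.png

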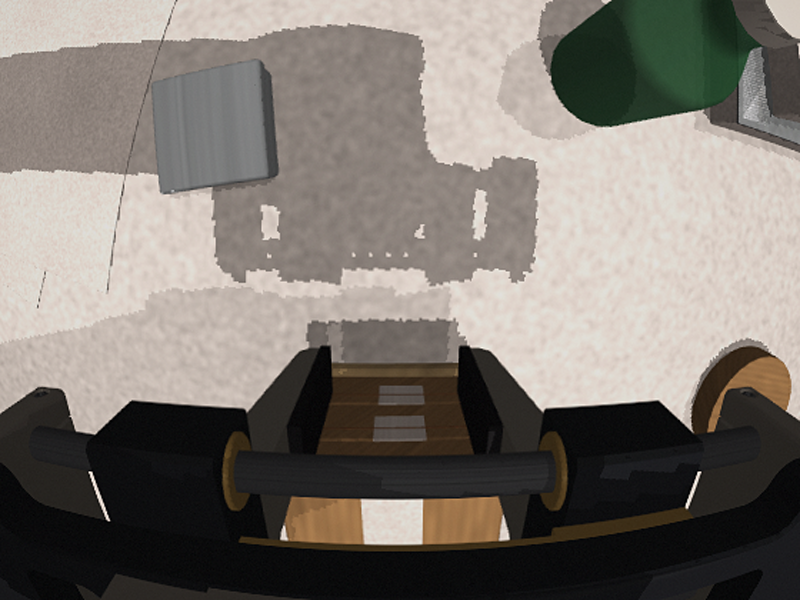

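```bash
python3 -m pendant '[{"offset":[0.06,-0.294,0],"roll":0},{"offset":[0.06,-0.294,0],"roll":0},{"offset":[0.06,-0.294,0],"roll":0},{"offset":[0.06,-0.294,0],"roll":0},{"offset":[0.06,-0.294,0],"roll":0},{"offset":[0.06,-0.294,0],"roll":0},{"offset":[0.06,-0.294,0],"roll":0},{"offset":[0.06,-0.294,0],"roll":0},{"offset":[0.06,-0.294,0],"roll":0},{"offset":[0.06,-0.294,0],"roll":0},{"offset":[0.06,-0.294,0],"roll":0},{"offset":[0,0,0],"roll":0}]'
python3 - <<'E'
from h import *
top=eyes.snapshot('top');sc=eyes.snapshot('scene')
a=cv2.resize(top[150:230,190:310],None,fx=5,fy=5,interpolation=cv2.INTER_CUBIC)
b=cv2.resize(sc[215:315,245:365],None,fx=5,fy=5,interpolation=cv2.INTER_CUBIC)
o=np.zeros((500,1200,3),np.uint8);o[:400,:600]=a;o[:,600:]=b
cv2.imwrite('pics/p1.png',cv2.resize(o,(800,333))[:,:,::-1])
E
```

```text
time: 4.2
ee_pos: [0.5794, 0.1082, 0.1016]
orientation: [0.634, 0.774, -0.0, 0.0]
force: [-0.2, -0.7, -0.2]
opening: 0.0506
finger_force: 0.0
```

View pics/p1.png

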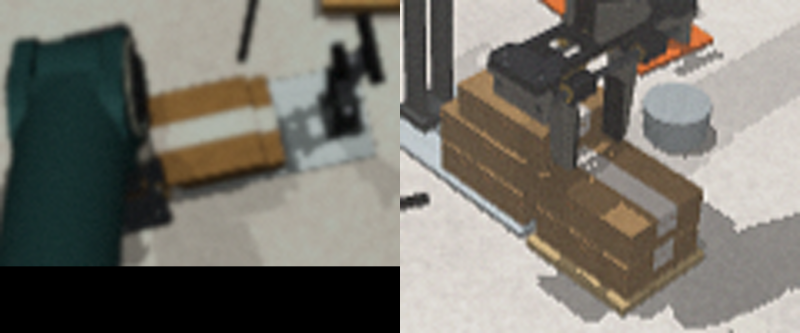

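The carton is now on the column, about 10–14 mm short of its target, and nothing else has been disturbed. To measure it precisely, I'll rectify the top view onto the carton-top plane and compare edges with the initial column.

```bash
cat > rect.py <<'E'
from h import *
C=np.array([.596,.020]);YAW=.2   # nominal rig frame
xh=np.array([np.cos(YAW),np.sin(YAW)]);yh=np.array([-np.sin(YAW),np.cos(YAW)])
def rect(im,n,z,w=None,mm=.5):
    gx=np.arange(-80,80,mm)/1e3;gy=np.arange(-90,220,mm)/1e3  # rows x_rig, cols y_rig
    X,Y=np.meshgrid(gx,gy,indexing='ij')
    P=np.c_[(C+X[...,None]*xh+Y[...,None]*yh).reshape(-1,2),np.full(X.size,z)]
    uv=(wproj(w,P) if n=='wrist' else proj(n,P)).astype(np.float32).reshape(*X.shape,2)
    return cv2.remap(im,uv[...,0],uv[...,1],cv2.INTER_CUBIC),gx,gy
def edge(prof,g,lo,hi,sign):
    d=np.gradient(cv2.GaussianBlur(prof.reshape(1,-1),(0,0),3).ravel())*sign
    m=(g>=lo)&(g<=hi);i=np.where(m)[0][np.argmax(d[m])];a,b,c=d[i-1:i+2]
    return (g[i]+(g[1]-g[0])*.5*(a-c)/(a-2*b+c))*1e3
def bright(R): return R[...,2].astype(np.float32) # R,G,B: blue separates brown from grey/white
E
python3 - <<'E'
from rect import *
np.set_printoptions(precision=1,suppress=True)
im0=cv2.imread('pics/top0.png')[:,:,::-1].copy();im1=eyes.snapshot('top');cv2.imwrite('pics/top1.png',im1[:,:,::-1])
def band(R,gx,gy,lo,hi):  # band edges and outer edges of a strip lo..hi in y
    B=bright(R)[:,(gy>=lo)&(gy<=hi)].mean(1);return np.array([edge(B,gx,-.065,-.03,-1),edge(B,gx,-.03,-.0,1),edge(B,gx,0,.03,-1),edge(B,gx,.03,.065,1)])
def yedge(R,gx,gy,lo,hi,a,b,s):
    B=bright(R)[(gx>=lo)&(gx<=hi)].mean(0);return edge(B,gy,a,b,s)
R,gx,gy=rect(im0,'top',.08)
print('col2 band @-40..-15',band(R,gx,gy,-.04,-.015),'@15..40',band(R,gx,gy,.015,.04))
for lo,hi in((-.04,-.015),(.015,.04)): print(' -y edge',yedge(R,gx,gy,lo,hi,-.075,-.035,-1),'+y',yedge(R,gx,gy,lo,hi,.035,.075,1))
R,gx,gy=rect(im0,'top',.119)
print('carton0',band(R,gx,gy,.09,.115),band(R,gx,gy,.14,.165))
for lo,hi in((-.04,-.015),(.015,.04)): print(' -y edge',yedge(R,gx,gy,lo,hi,.05,.09,-1),yedge(R,gx,gy,lo,hi,.16,.2,1))
R,gx,gy=rect(im1,'top',.118)
print('carton1',band(R,gx,gy,-.03,-.01),band(R,gx,gy,.01,.03))
for lo,hi in((-.04,-.02),(.02,.04)):print(' prof',[int(v) for v in bright(R)[(gx>=lo)&(gx<=hi)].mean(0)[30:110:4]],gy[30]*1e3)
E
```

```text
col2 band @-40..-15 [-53.8 -12.5  12.9  44.2] @15..40 [-57.7 -12.5  12.8  43.9]
 -y edge -60.937304565353344 +y 53.028071294103356
 -y edge -55.95863779480782 +y 53.773207346120095
carton0 [-63.6 -12.8  12.6  44. ] [-65.1 -13.6  11.7  43.1]
 -y edge 59.279645005056146 192.08486799510825
 -y edge 60.52423751916851 183.24744946932506
carton1 [-57.6 -15.1  10.5  41.6] [-67.2 -15.   10.6  41.7]
 prof [105, 105, 106, 106, 105, 101, 94, 84, 75, 66, 57, 52, 51, 51, 51, 50, 50, 49, 46, 45] -75.0
 prof [167, 166, 165, 164, 165, 167, 168, 166, 158, 138, 111, 87, 70, 64, 64, 65, 66, 67, 65, 59] -75.0
```

Run:
```python
from rect import *
im0=cv2.imread('pics/scene0.png')[:,:,::-1].copy();im=eyes.snapshot('scene');cv2.imwrite('pics/scene1.png',im[:,:,::-1])
def gy_(p):d=p[:2]-C;return d@xh*1e3,d@yh*1e3
print('carton corner',gy_(onz('scene',(263.6,242),.116)[0]),'col2',gy_(onz('scene',(257,247),.08)[0]))
# rectified views: top plane of carton (z=.117), before/after, plus col2 z=.08 before
A,gx,gy=rect(im0,'scene',.08);B,_,_=rect(im,'scene',.117);B2,_,_=rect(im,'scene',.08)
D=np.vstack([A[:,:400],B[:,:400],B2[:,:400]])
D=cv2.resize(D,None,fx=.62*1,fy=.62,interpolation=cv2.INTER_AREA)
cv2.imwrite('pics/r1.png',D[:,:,::-1]);print(D.shape)
```

```text
carton corner (np.float64(48.801363478119406), np.float64(-20.054536954569663)) col2 (np.float64(48.313138535824635), np.float64(-50.27191137026211))
(595, 248, 3)
```

```bash
python3 -c "
import cv2;a=cv2.imread('pics/scene1.png')[225:285,245:325];cv2.imwrite('pics/s1c.png',cv2.resize(a,(800,600),interpolation=cv2.INTER_CUBIC))"
```

```text
(no output)
```

View pics/s1c.png

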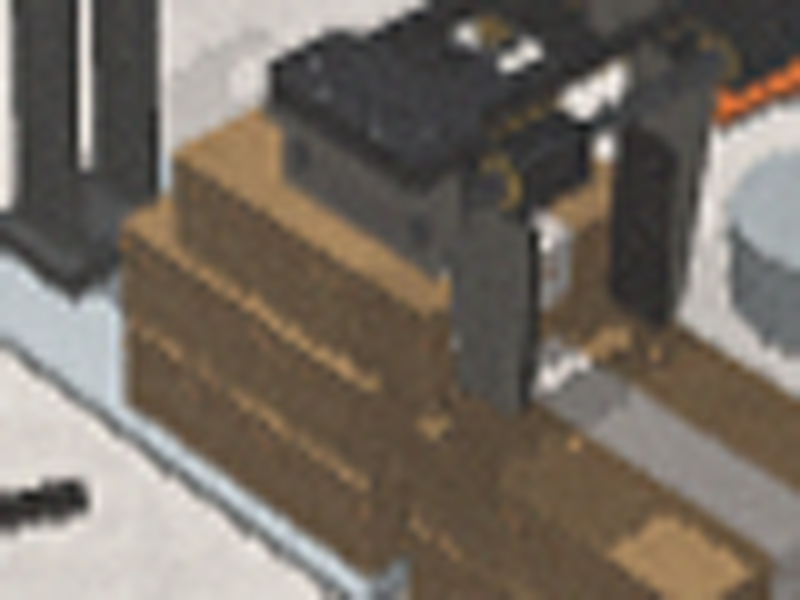

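The scene crop shows the carton's -y top corner at (177,158) and the column's at (125,225), so roughly 20 mm remains.

Run:
```python
from rect import *
f=lambda uv,z:[round(float(v),1) for v in ((onz('scene',uv,z)[0][:2]-C)@np.c_[xh,yh])*1e3]
q=lambda a,b:(245+(a+.5)/10-.5,225+(b+.5)/10-.5)
for z in(.116,.119):print('carton top corner',f(q(177,158),z))
print('carton low corner',f(q(178,243),.08),'col2',f(q(125,225),.08),'col2 low corner',f(q(125,405),.008))
```

```text
carton top corner [46.4, -28.7]
carton top corner [49.1, -25.7]
carton low corner [42.4, -32.8] col2 [48.4, -50.0] col2 low corner [46.8, -52.5]
```

```bash
python3 -m pendant '[{"offset":[0.025,-0.122,0],"roll":0},{"offset":[0.025,-0.122,0],"roll":0},{"offset":[0.025,-0.122,0],"roll":0},{"offset":[0,0,0],"roll":0},{"offset":[-0.12,0.59,0],"roll":0},{"offset":[-0.1,0.5,0.8],"roll":0},{"offset":[-0.1,0.5,1],"roll":0},{"offset":[0,0.3,1],"roll":0},{"offset":[0,0.3,1],"roll":0},{"offset":[0,0,0],"roll":0},{"offset":[0,0,0],"roll":0}]'
cat > look.py <<'E'
from rect import *
import sys
tag=sys.argv[1]
m=eyes.camera_model('wrist');im=eyes.snapshot('wrist');w=np.r_[m['fx'],m['cx'],m['cy'],m['rvec'],m['tvec']]
np.save(f'{tag}.npy',w);cv2.imwrite(f'pics/{tag}w.png',im[:,:,::-1])
t=eyes.snapshot('top');s=eyes.snapshot('scene');cv2.imwrite(f'pics/{tag}t.png',t[:,:,::-1]);cv2.imwrite(f'pics/{tag}s.png',s[:,:,::-1])
a=cv2.resize(s[225:285,245:325],(600,450),interpolation=cv2.INTER_CUBIC)
p=wproj(w,np.r_[C+.02*yh,.1])[0].astype(int);y0=np.clip(p[1]-80,0,260);x0=np.clip(p[0]-100,0,360)
b=cv2.resize(im[y0:y0+160,x0:x0+200],(600,480),interpolation=cv2.INTER_CUBIC)
o=np.zeros((480,1200,3),np.uint8);o[:450,:600]=a;o[:,600:]=b;cv2.imwrite(f'pics/{tag}.png',cv2.resize(o,(800,320),interpolation=cv2.INTER_AREA)[:,:,::-1]);print(x0,y0,w)
E
python3 look.py k2
```

```text
time: 5.78
ee_pos: [0.5689, 0.1826, 0.253]
orientation: [0.633, 0.774, -0.001, -0.0]
force: [0.6, -1.1, 0.4]
opening: 0.0508
finger_force: 0.0
170 244 [ 3.25192262e+02  2.75975000e+02  2.12011211e+02 -2.86312655e+00
 -2.88358367e-01 -3.64777206e-02 -5.93638337e-01  2.59476969e-02
  4.35330157e-01]
```

View pics/k2.png

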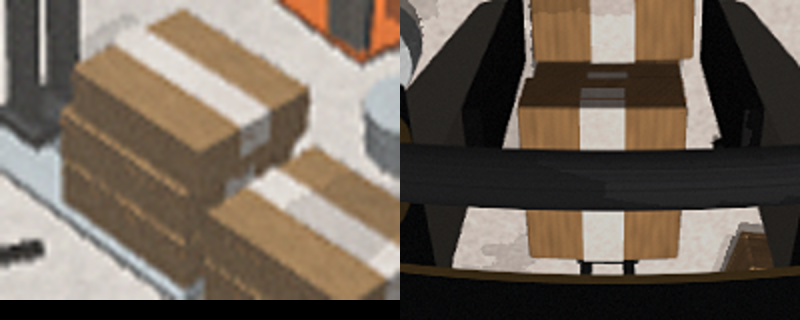

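```bash
cat > meas.py <<'E'
from rect import *
from scipy.optimize import least_squares
import sys
sg=np.array([[1,1],[1,-1],[-1,-1],[-1,1]])
def fit(obs,z):
    i=[j for j in range(4) if obs[j] is not None];o=np.array([obs[j] for j in i])
    def X(p):
        q=(sg*[.045,.055])[i];c,s=np.cos(p[2]+YAW),np.sin(p[2]+YAW)
        return np.c_[q@np.array([[c,s],[-s,c]])+C+p[0]*xh+p[1]*yh,np.full(len(i),z)]
    r=least_squares(lambda p:(proj('scene',X(p))-o).ravel(),[0,0,0]);return (r.x*[1e3,1e3,1]).round(3),np.abs(r.fun).max()
E
python3 - <<'E'
from meas import *
np.set_printoptions(precision=1,suppress=True)
S=lambda p:p and tuple((np.array(p,float)+.5)/5-.5+[250,225])
print('col2 0',fit([S(p) for p in[(165,194),(37,112),(145,50),None]],.08))
K=lambda p:tuple((np.array(p,float)+.5)/5-.5+[245,225])
print('carton',fit([K(p) for p in[(200,152),(75,70),(185,10),(308,88)]],.116))
t=cv2.imread('pics/k2t.png')[:,:,::-1].copy();t0=cv2.imread('pics/top0.png')[:,:,::-1].copy()
for nm,im,z in(('col2',t0,.08),('carton',t,.116)):
    R,gx,gy=rect(im,'top',z);B=R.astype(float)
    for lo,hi in((-.04,-.02),(.02,.04)):
        P=B[(gx>=lo)&(gx<=hi)].mean(0)
        for a,b in((-70,-40),(40,70)):
            i=(gy*1e3>=a)&(gy*1e3<=b);print(nm,lo,a,P[i][::4,0].astype(int),P[i][::4,2].astype(int))
    for lo,hi in((-.045,-.02),(.015,.04)):
        P=B[:,(gy>=lo)&(gy<=hi),2].mean(1).astype(np.float32);print(nm,'band',edge(P,gx,-.03,0,1),edge(P,gx,0,.03,-1),edge(P,gx,.03,.06,1))
E
```

```text
col2 0 (array([1.3, 2.6, 0. ]), np.float64(0.3647122922457129))
carton (array([ 1. , 11.7, -0. ]), np.float64(0.7846828616138168))
col2 -0.04 -70 [ 94  92  88  83  74  70  72  84  97 106 109 109 109 108 107 108] [100  97  94  88  79  69  61  52  46  43  42  42  41  41  41  42]
col2 -0.04 40 [109 109 109 109 109 108 102  95  86  78  73  73  77  75  65  54] [42 42 42 42 42 45 51 60 66 66 62 54 47 39 30 22]
col2 0.02 -70 [149 149 151 153 153 148 137 125 116 111 109 109 109 109 109 109] [153 153 155 157 156 149 131 103  75  55  45  42  42  42  42  42]
col2 0.02 40 [112 112 112 112 111 112 112 115 121 123 119 113 107  99  85  70] [ 44  44  44  43  43  48  60  81 100 109 105  91  74  59  44  32]
col2 band -12.416515582507582 12.950889835819023 44.26652537625574
col2 band -12.487132608998468 12.781913784565665 43.89217684744252
carton -0.04 -70 [101 100  97  91  84  79  82  94 108 112 110 108 114 119 122 123] [107 106 103  97  88  79  69  59  52  48  44  42  44  46  47  48]
carton -0.04 40 [123 122 121 122 123 123 123 123 123 121 111  93  70  56  61  84] [49 47 47 47 48 48 48 48 48 47 44 38 30 24 24 32]
carton 0.02 -70 [167 166 168 170 170 167 158 145 133 124 116 113 115 118 120 122] [164 164 165 168 168 163 147 121  93  72  59  53  50  48  48  49]
carton 0.02 40 [124 124 124 124 125 126 126 126 127 128 128 126 120 108  98  98] [51 51 51 51 51 51 51 51 52 55 61 68 72 69 63 56]
carton band -15.035042797040475 10.613575397585747 41.87666451195863
carton band -14.91667601840422 10.5349543499585 41.874410064072514
```

The top and scene views agree that about 9 mm remains and the carton is parallel, so I'll push that much more.

```bash
python3 -m pendant '[{"offset":[0.07,-0.5,-1],"roll":0},{"offset":[0.07,-0.5,-1],"roll":0},{"offset":[0.07,-0.5,-1],"roll":0},{"offset":[0.01,-0.14,-0.77],"roll":0},{"offset":[0,0,0],"roll":0},{"offset":[0.1,-0.49,0],"roll":0},{"offset":[0.02,-0.098,0],"roll":0},{"offset":[0.02,-0.098,0],"roll":0},{"offset":[0.02,-0.098,0],"roll":0},{"offset":[0,0,0],"roll":0},{"offset":[0,0,0],"roll":0}]'
python3 -m pendant '[{"offset":[-0.1,0.49,0],"roll":0},{"offset":[-0.1,0.49,0.3],"roll":0},{"offset":[-0.1,0.6,1],"roll":0},{"offset":[-0.3,0.6,1],"roll":0},{"offset":[-0.6,0.8,0.6],"roll":0},{"offset":[-0.6,0.8,0],"roll":0},{"offset":[0,0,0],"roll":0}]' 1
python3 - <<'E'
from meas import *
np.set_printoptions(precision=1,suppress=True)
t=eyes.snapshot('top');s=eyes.snapshot('scene');cv2.imwrite('pics/k3t.png',t[:,:,::-1]);cv2.imwrite('pics/k3s.png',s[:,:,::-1])
old=cv2.imread('pics/k2t.png')[:,:,::-1].copy()
# carton shift since k2: scene + top template matching of rectified plane (col2 post side fixed)
for n,a in(('top',old),('scene',cv2.imread('pics/k2s.png')[:,:,::-1].copy())):
    b=t if n=='top' else s
    R0,gx,gy=rect(a,n,.116);R1,_,_=rect(b,n,.116)
    m=lambda R,y0,y1:cv2.GaussianBlur(R[np.ix_((gx>=-.055)&(gx<=.055),(gy>=y0)&(gy<=y1))].astype(np.float32),(0,0),2)
    T=m(R0,.03,.075);r=cv2.matchTemplate(R1.astype(np.float32),T,cv2.TM_CCOEFF_NORMED);_,v,_,l=cv2.minMaxLoc(r)
    print(n,v,'y shift mm',(gy[l[0]]-.03)*1e3,'x shift',(gx[l[1]]+.055)*1e3)
R,gx,gy=rect(t,'top',.116)
for lo,hi in((-.045,-.02),(.015,.04)):
    P=R[:,(gy>=lo)&(gy<=hi),2].astype(np.float32).mean(1);print('band',edge(P,gx,-.03,0,1),edge(P,gx,0,.03,-1))
E
```

```text
time: 7.3
ee_pos: [0.5845, 0.086, 0.1028]
orientation: [0.633, 0.775, -0.0, 0.0]
force: [0.5, 0.8, 1.2]
opening: 0.0505
finger_force: 0.3
time: 8.18
ee_pos: [0.5097, 0.242, 0.2188]
orientation: [0.63, 0.777, 0.0, -0.001]
force: [0.3, 0.3, 0.4]
opening: 0.0919
finger_force: 0.0
top 0.9289827346801758 y shift mm -2.4999999999999987 x shift -0.5000000000000004
scene 0.9928162097930908 y shift mm -8.5 x shift 0.0
band -15.019205364578845 10.42486136368739
band -14.944986197791646 10.370579168386048
```

```bash
cat > wfit.py <<'E'
from rect import *
from scipy.optimize import least_squares
sg=np.array([[1,1],[1,-1],[-1,-1],[-1,1]])
def wfit(views,a,b,z,g):  # views: list of (w, 4 corners); z None=free
    def X(p):
        c,s=np.cos(p[2]),np.sin(p[2]);return np.c_[(sg*[a/2,b/2])@np.array([[c,s],[-s,c]])+p[:2],np.full(4,p[3] if z is None else z)]
    f=lambda p:np.concatenate([(wproj(w,X(p))-np.array(o)).ravel() for w,o in views])
    r=least_squares(f,g+[.03]);return r.x.round(4),np.abs(r.fun).max().round(2)
E
python3 - <<'E'
from wfit import *
np.set_printoptions(precision=4,suppress=True)
W=lambda L:[tuple((np.array(p,float)+.5)*.7-.5) for p in L]
v1=(np.load('w1.npy'),W([(337,93),(343,159),(275,166),(272,101)]))
v2=(np.load('w2.npy'),W([(260,60),(269,178),(160,192),(152,82)]))
for v in([v1],[v2],[v1,v2]):print('tin',wfit(v,.064,.064,.03,[.436,.323,.27]))
print('tin zfree',wfit([v1,v2],.064,.064,None,[.436,.323,.27]))
q=[(170+(x-400+.5)/2-.5,244+(y+.5)/2-.5) for x,y in[(687,107),(681,258),(527,258),(519,107)]]
r=wfit([(np.load('k2.npy'),q)],.09,.11,.116,[.59,.03,.2]);print('carton k2',r,'after push',r[0][:2]-.0088*yh)
# scene/top check of carton +y edge now
t=cv2.imread('pics/k3t.png')[:,:,::-1];R,gx,gy=rect(t.copy(),'top',.116)
for lo,hi in((-.04,-.02),(.02,.04)):
    P=R[(gx>=lo)&(gx<=hi)].astype(float).mean(0);i=(gy>=.04)&(gy<=.07);print(P[i][::4,0].astype(int))
E
```

```text
tin (array([0.4369, 0.3243, 0.2682, 0.03  ]), np.float64(0.9))
tin (array([0.4369, 0.3241, 0.2687, 0.03  ]), np.float64(1.72))
tin (array([0.4369, 0.3242, 0.2686, 0.03  ]), np.float64(1.66))
tin zfree (array([0.4355, 0.3244, 0.2686, 0.026 ]), np.float64(1.11))
carton k2 (array([0.5946, 0.0301, 0.2011, 0.03  ]), np.float64(1.55)) after push [0.5963 0.0215]
[122 122 121 121 121 121 115 104  92  81  71  64  57  55  65  87]
[124 124 123 124 125 127 132 140 148 147 144 140 130 115 102 100]
```

```bash
python3 -m pendant '[{"offset":[-0.61,0.685,-0.6],"roll":0.15},{"offset":[-0.61,0.685,-0.6],"roll":0.15},{"offset":[-0.605,0.69,-0.6],"roll":0.14},{"offset":[0,0,0],"roll":0},{"offset":[0,0,-1],"roll":0},{"offset":[0,0,-1],"roll":0},{"offset":[0,0,-0.7],"roll":0},{"offset":[0,0,-0.3],"roll":0},{"offset":[0,0,-0.25],"roll":0},{"offset":[0,0,0],"roll":0},{"offset":[0,0,0],"roll":0}]' 1
python3 -c "
from cell import telemetry as t;s=t.observe();print(s['ee_pos'],s['force'])"
```

```text
time: 9.65
ee_pos: [0.4401, 0.3201, 0.0177]
orientation: [0.607, 0.795, 0.001, 0.0]
force: [-0.1, -0.0, -0.3]
opening: 0.0919
finger_force: 0.0
[0.44013811 0.32013852 0.01765963] [-0.09111767 -0.02440362 -0.32119204]
```

```bash
python3 -m pendant '[{"offset":[-0.085,0.105,-0.04],"roll":0},{"offset":[0,0,0],"roll":0}]' 1
python3 -m pendant '[{"offset":[0,0,0],"roll":0},{"offset":[0,0,0],"roll":0},{"offset":[0,0,0],"roll":0},{"offset":[0,0,0],"roll":0},{"offset":[0,0,0],"roll":0},{"offset":[0,0,0],"roll":0}]' 0.5 20
python3 -m pendant '[{"offset":[0,0,0.5],"roll":0},{"offset":[0,0,1],"roll":0},{"offset":[0,0,0],"roll":0}]'
```

```text
time: 9.9
ee_pos: [0.4357, 0.3248, 0.0155]
orientation: [0.606, 0.795, 0.0, -0.0]
force: [0.1, -0.1, -0.2]
opening: 0.0917
finger_force: 0.0
time: 10.65
ee_pos: [0.4362, 0.3239, 0.0152]
orientation: [0.607, 0.795, 0.0, 0.0]
force: [0.9, 0.0, 0.1]
opening: 0.0634
finger_force: 20.0
time: 11.02
ee_pos: [0.4376, 0.3252, 0.0775]
orientation: [0.607, 0.795, 0.003, 0.0]
force: [-0.5, 0.5, -1.6]
opening: 0.0635
finger_force: 20.0
```

```bash
python3 -m pendant '[{"offset":[0.4,-0.76,0.94],"roll":-0.15},{"offset":[0.4,-0.76,0.94],"roll":-0.15},{"offset":[0.4,-0.76,0.94],"roll":-0.15},{"offset":[0.4,-0.76,0],"roll":0},{"offset":[0.4,-0.76,0],"roll":0},{"offset":[0.4,-0.76,0],"roll":0},{"offset":[0.4,-0.76,0],"roll":0},{"offset":[0.4,-0.76,0],"roll":0},{"offset":[0.4,-0.76,0],"roll":0},{"offset":[0.4,-0.76,0],"roll":0},{"offset":[0,0,0],"roll":0},{"offset":[0,0,0],"roll":0}]'
python3 - <<'E'
from h import *
im=eyes.snapshot('wrist');cv2.imwrite('pics/pl.png',im[:,:,::-1]);s=telemetry.observe();q=s['orientation'];print(s['ee_pos'],2*np.arctan2(q[1],q[0])-np.pi/2,s['force'])
E
```

```text
time: 12.52
ee_pos: [0.5952, 0.0207, 0.1867]
orientation: [0.633, 0.774, -0.001, -0.001]
force: [-0.6, 1.1, -1.6]
opening: 0.0638
finger_force: 20.0
[0.59525058 0.02130467 0.18696233] 0.20094815046767933 [-0.33862732  0.57020748 -2.64107441]
```

```bash
python3 -m pendant '[{"offset":[0.025,0.01,-0.7],"roll":0},{"offset":[0,0,-0.4],"roll":0},{"offset":[0,0,-0.15],"roll":0},{"offset":[0,0,-0.05],"roll":0},{"offset":[0,0,0],"roll":0}]'
```

```text
time: 13.2
ee_pos: [0.5975, 0.0205, 0.1365]
orientation: [0.633, 0.774, 0.0, 0.0]
force: [-0.1, -0.8, -0.6]
opening: 0.0638
finger_force: 20.0
```

```bash
python3 -m pendant '[{"offset":[0,0,-0.05],"roll":0},{"offset":[0,0,0],"roll":0}]'; python3 -m pendant '[{"offset":[0,0,-0.05],"roll":0},{"offset":[0,0,0],"roll":0}]'
```

```text
time: 13.45
ee_pos: [0.5972, 0.0204, 0.1342]
orientation: [0.633, 0.774, 0.0, 0.0]
force: [-0.1, 0.5, 0.2]
opening: 0.0636
finger_force: 20.0
time: 13.7
ee_pos: [0.597, 0.0204, 0.1319]
orientation: [0.633, 0.774, -0.0, -0.0]
force: [-0.6, -0.5, -1.3]
opening: 0.0634
finger_force: 20.0
```

```bash
python3 -m pendant '[{"offset":[0,0,-0.02],"roll":0},{"offset":[0,0,0],"roll":0},{"offset":[0,0,0],"roll":0}]'; python3 -m pendant '[{"offset":[0,0,0],"roll":0},{"offset":[0,0,0],"roll":0},{"offset":[0,0,0],"roll":0},{"offset":[0,0,0],"roll":0}]' 1; python3 -m pendant '[{"offset":[0,0,0.5],"roll":0},{"offset":[0,0,1],"roll":0},{"offset":[-0.1,0.7,0.7],"roll":0},{"offset":[-0.2,0.9,0.3],"roll":0},{"offset":[-0.2,0.9,0],"roll":0},{"offset":[-0.2,0.9,0],"roll":0},{"offset":[0,0,0],"roll":0}]'
python3 - <<'E'
from rect import *
n='pl2'
m=eyes.camera_model('wrist');im=eyes.snapshot('wrist');w=np.r_[m['fx'],m['cx'],m['cy'],m['rvec'],m['tvec']];np.save(n+'.npy',w)
t=eyes.snapshot('top');s=eyes.snapshot('scene')
for a,b in(('w',im),('t',t),('s',s)):cv2.imwrite(f'pics/{n}{a}.png',b[:,:,::-1])
a=cv2.resize(s[150:270,235:335],(500,600),interpolation=cv2.INTER_CUBIC)
b=cv2.resize(t[150:210,230:310],(700,525),interpolation=cv2.INTER_CUBIC)
o=np.zeros((600,1200,3),np.uint8);o[:,:500]=a;o[:525,500:]=b
cv2.imwrite('pics/pl2.png',cv2.resize(o,(800,400),interpolation=cv2.INTER_AREA)[:,:,::-1])
R,gx,gy=rect(t,'top',.116);P=R[:,(gy>-.052)&(gy<-.036),2].astype(np.float32).mean(1);print('carton band',edge(P,gx,-.03,0,1),edge(P,gx,0,.03,-1))
E
```

```text
time: 14.08
ee_pos: [0.5971, 0.0204, 0.1312]
orientation: [0.633, 0.774, 0.0, 0.0]
force: [-0.9, -0.4, -0.9]
opening: 0.0637
finger_force: 20.0
time: 14.58
ee_pos: [0.5972, 0.0204, 0.1313]
orientation: [0.633, 0.774, 0.0, 0.0]
force: [0.1, -0.3, 0.1]
opening: 0.092
finger_force: 0.0
time: 15.45
ee_pos: [0.568, 0.1602, 0.231]
orientation: [0.631, 0.776, 0.0, -0.001]
force: [0.3, -0.9, -0.0]
opening: 0.0916
finger_force: 0.0
carton band -14.828084149084939 10.431290772971282
```

View pics/pl2.png

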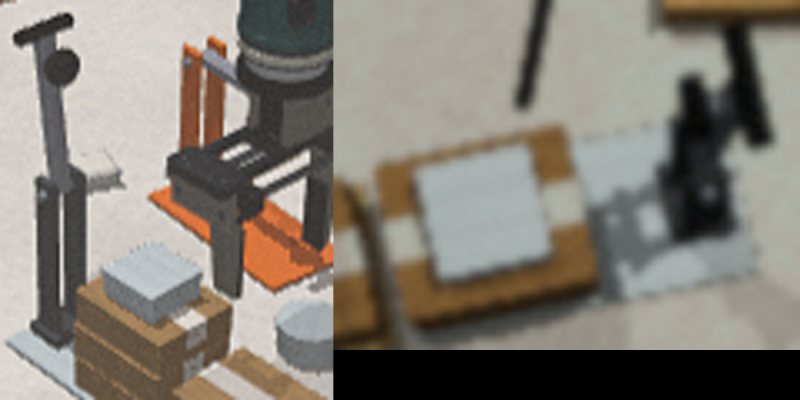

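The tin stands on the carton, with its lid at (415,162)–(550,263) in the right panel. The bar is up at (43,28) in the left panel. I'll check that the tin is centred.

Run:
```python
from rect import *
from scipy.optimize import least_squares
sg=np.array([[1,1],[1,-1],[-1,-1],[-1,1]])
def fit(o,n,z,a,b):
    def X(p):
        c,s=np.cos(p[2]+YAW),np.sin(p[2]+YAW);return np.c_[(sg*[a/2,b/2])@np.array([[c,s],[-s,c]])+C+p[0]*xh+p[1]*yh,np.full(4,z)]
    r=least_squares(lambda p:(proj(n,X(p))-np.array(o)).ravel(),[0,0,0]);return (r.x*[1e3,1e3,1]).round(3),np.abs(r.fun).max().round(2)
T=lambda L:[(230+(x-333.3)/5.833-.4,150+y/5.833-.4) for x,y in L]
S=lambda L:[(235+x/3.333-.4,150+y/3.333-.4) for x,y in L]
print('tin top',fit(T([(415,162),(528,147),(550,263),(437,281)]),'top',.146,.064,.064))
print('carton top',fit(T([(380,165),(563,127),(597,287),(413,325)]),'top',.116,.09,.11))
print('tin scene',fit(S([(155,304),(102,270),(150,243),(203,276)]),'scene',.146,.064,.064))
from h import tri
# bar ends: scene (15,38),(73,17); top: dark bar (733,30)..(765,140)
print('bar tri',tri(((235+(43)/3.333-.4),150+28/3.333-.4),T([(748,87)])[0]))
for phi in np.arange(1.6,1.9,.05):
    y=-.125+.155*np.cos(phi);z=.172+.155*np.sin(phi)
    e=[np.r_[C+d*xh+y*yh,z] for d in(-.03,0,.03)]
    print(round(phi,2),y.round(3),z.round(3),((proj('scene',e)-[234.6,149.6])*3.333).round(0).tolist(),((proj('top',e)-[229.6,149.6])*5.833+[333,0]).round(0).tolist())
s=telemetry.observe();print(s['joint_pos'])
```

```text
tin top (array([-2.777, -2.069, -0.056]), np.float64(0.63))
carton top (array([-5.444, -2.568, -0.017]), np.float64(0.97))
tin scene (array([5.097, 4.299, 0.046]), np.float64(0.88))
bar tri [ 0.62373936 -0.12245215  0.32542247]
1.6 -0.13 0.327 [[80.0, 23.0], [54.0, 33.0], [28.0, 44.0]] [[730.0, 151.0], [716.0, 90.0], [702.0, 29.0]]
1.65 -0.137 0.327 [[75.0, 20.0], [48.0, 31.0], [22.0, 42.0]] [[746.0, 147.0], [732.0, 87.0], [718.0, 26.0]]
1.7 -0.145 0.326 [[69.0, 18.0], [43.0, 28.0], [16.0, 39.0]] [[762.0, 144.0], [748.0, 83.0], [734.0, 23.0]]
1.75 -0.153 0.325 [[63.0, 16.0], [37.0, 26.0], [10.0, 37.0]] [[778.0, 141.0], [763.0, 80.0], [749.0, 20.0]]
1.8 -0.16 0.323 [[57.0, 14.0], [32.0, 25.0], [5.0, 36.0]] [[793.0, 138.0], [779.0, 77.0], [764.0, 17.0]]
1.85 -0.168 0.321 [[52.0, 13.0], [26.0, 24.0], [-0.0, 35.0]] [[808.0, 135.0], [794.0, 75.0], [780.0, 14.0]]
[-0.58527356  0.36516556  0.33367026  1.76771555 -0.1357479   1.03128699
 -0.00392675]
```

The tin is centred within a few mm and the hold-down arm is at about 1.70 rad. Next I'll go over the bar and behind it, with the fingers set to straddle the arm.

```bash
python3 -m pendant '[{"offset":[0.16,-0.79,0.95],"roll":0},{"offset":[0.16,-0.79,0.95],"roll":0},{"offset":[0.16,-0.79,0.95],"roll":0},{"offset":[0.16,-0.79,0.95],"roll":0},{"offset":[0.16,-0.79,0],"roll":0},{"offset":[0.16,-0.79,0],"roll":0},{"offset":[0.16,-0.79,0],"roll":0},{"offset":[0.16,-0.79,0],"roll":0},{"offset":[0.16,-0.79,0],"roll":0},{"offset":[0.16,-0.79,0],"roll":0},{"offset":[0,0,0],"roll":0},{"offset":[0,0,0],"roll":0}]' 0.38
cat > st.py <<'E'
from rect import *
s=telemetry.observe();p=s['ee_pos'];q=s['orientation'];d=p[:2]-C
print('rig x,y,z',(d@xh*1e3).round(1),(d@yh*1e3).round(1),(p[2]*1e3).round(1),'yaw',(2*np.arctan2(q[1],q[0])-np.pi/2).round(3),s['force'].round(1),s['opening'])
E
python3 st.py
```

```text
time: 17.1
ee_pos: [0.6328, -0.1598, 0.383]
orientation: [0.634, 0.774, 0.0, -0.0]
force: [0.2, 0.9, 0.3]
opening: 0.0352
finger_force: 0.0
rig x,y,z 0.4 -183.5 383.0 yaw 0.198 [0.2 0.9 0.3] 0.03521354517482922
```

```bash
python3 -m pendant '[{"offset":[0,0,-0.7],"roll":0},{"offset":[0,0,-0.7],"roll":0},{"offset":[0,0,-0.53],"roll":0},{"offset":[0,0,0],"roll":0}]' && python3 -m pendant '[{"offset":[-0.04,0.196,0],"roll":0},{"offset":[-0.04,0.196,0],"roll":0},{"offset":[-0.04,0.196,0],"roll":0},{"offset":[-0.04,0.196,0],"roll":0},{"offset":[-0.04,0.196,0],"roll":0},{"offset":[-0.04,0.196,0],"roll":0},{"offset":[-0.04,0.196,0],"roll":0}]'; python3 st.py
```

```text
time: 17.6
ee_pos: [0.6323, -0.1579, 0.3045]
orientation: [0.633, 0.775, -0.001, -0.002]
force: [-0.0, -0.4, 0.5]
opening: 0.0349
finger_force: 0.0
time: 18.48
ee_pos: [0.6218, -0.1041, 0.306]
orientation: [0.633, 0.774, 0.0, 0.0]
force: [1.2, -0.7, -0.4]
opening: 0.035
finger_force: 0.3
rig x,y,z 0.6 -126.8 306.0 yaw 0.199 [ 1.2 -0.7 -0.4] 0.034970164524451675
```

```bash
python3 -m pendant '[{"offset":[-0.04,0.196,0],"roll":0},{"offset":[-0.04,0.196,0],"roll":0},{"offset":[-0.04,0.196,0],"roll":0},{"offset":[-0.04,0.196,0],"roll":0},{"offset":[-0.04,0.196,0],"roll":0},{"offset":[-0.04,0.196,-0.05],"roll":0},{"offset":[-0.04,0.196,-0.1],"roll":0},{"offset":[-0.04,0.196,-0.1],"roll":0},{"offset":[0,0,0],"roll":0}]'; python3 st.py
cat > barz.py <<'E'
from rect import *
import sys
s=eyes.snapshot('scene');cv2.imwrite(f'pics/b{sys.argv[1]}.png',s[:,:,::-1])
# score dark pixels along predicted bar (scene view) for each angle; the bar is 60 long
g=s.sum(2).astype(np.float32);best=[]
for phi in np.arange(-.4,1.8,.02):
    ends=[np.r_[C+d*xh+(-.125+.155*np.cos(phi))*yh,.172+.155*np.sin(phi)] for d in np.linspace(-.027,.027,15)]
    uv=proj('scene',ends).astype(np.float32);best.append((cv2.remap(g,uv[None,:,0],uv[None,:,1],1).mean(),round(phi,2)))
print(sorted(best)[:8])
E
python3 barz.py 1
```

```text
time: 19.6
ee_pos: [0.6088, -0.0409, 0.2954]
orientation: [0.633, 0.774, -0.0, -0.0]
force: [0.2, -0.1, 1.3]
opening: 0.0347
finger_force: 0.0
rig x,y,z 0.5 -62.2 295.4 yaw 0.201 [ 0.2 -0.1  1.3] 0.03470005976350395
[(np.float32(152.07005), np.float64(0.98)), (np.float32(152.32878), np.float64(1.02)), (np.float32(153.44264), np.float64(1.0)), (np.float32(194.78067), np.float64(1.78)), (np.float32(196.61607), np.float64(1.76)), (np.float32(200.67311), np.float64(1.66)), (np.float32(201.7722), np.float64(1.58)), (np.float32(202.04251), np.float64(1.56))]
```

```bash
python3 -m pendant '[{"offset":[0.02,-0.1,0.3],"roll":0},{"offset":[0,0,0.9],"roll":0},{"offset":[0,0,0.9],"roll":0},{"offset":[-0.5,0,0.3],"roll":0},{"offset":[-0.9,0,0],"roll":0},{"offset":[-0.9,0,0],"roll":0},{"offset":[-0.9,0,0],"roll":0},{"offset":[0,0,0],"roll":0},{"offset":[0,0,0],"roll":0},{"offset":[0,0,0],"roll":0},{"offset":[0,0,0],"roll":0},{"offset":[0,0,0],"roll":0},{"offset":[0,0,0],"roll":0},{"offset":[0,0,0],"roll":0},{"offset":[0,0,0],"roll":0},{"offset":[0,0,0],"roll":0},{"offset":[0,0,0],"roll":0},{"offset":[0,0,0],"roll":0},{"offset":[0,0,0],"roll":0},{"offset":[0,0,0],"roll":0}]'; python3 barz.py 2
```

```text
time: 22.15
ee_pos: [0.4819, -0.046, 0.392]
orientation: [0.633, 0.774, 0.0, 0.0]
force: [-0.7, 0.3, -0.1]
opening: 0.0352
finger_force: 0.0
[(np.float32(152.89511), np.float64(-0.04)), (np.float32(157.21036), np.float64(0.0)), (np.float32(157.64154), np.float64(-0.02)), (np.float32(164.53242), np.float64(0.02)), (np.float32(183.3511), np.float64(-0.06)), (np.float32(279.39114), np.float64(0.04)), (np.float32(295.10852), np.float64(-0.08)), (np.float32(307.0487), np.float64(-0.3))]
```

```bash
python3 -m pendant '[{"offset":[0,0,0],"roll":0},{"offset":[0,0,0],"roll":0},{"offset":[0,0,0],"roll":0},{"offset":[0,0,0],"roll":0},{"offset":[0,0,0],"roll":0},{"offset":[0,0,0],"roll":0},{"offset":[0,0,0],"roll":0},{"offset":[0,0,0],"roll":0}]'; python3 barz.py 3
python3 - <<'E'
import cv2
a=cv2.imread('pics/pl2s.png');b=cv2.imread('pics/b3.png');c=cv2.imread('pics/b2.png')
# carton/tin front patch (scene): +x faces and +y corner
for y0,y1,x0,x1 in((238,262,258,290),(228,240,266,280),(235,262,288,305)):
    r=cv2.matchTemplate(b[y0-6:y1+6,x0-6:x1+6],a[y0:y1,x0:x1],cv2.TM_CCOEFF_NORMED);_,v,_,l=cv2.minMaxLoc(r);print(round(v,3),l[0]-6,l[1]-6)
print(cv2.absdiff(b,c)[215:265,250:310].mean())
E
```

```text
time: 23.2
ee_pos: [0.4819, -0.046, 0.392]
orientation: [0.633, 0.774, 0.0, 0.0]
force: [0.7, -0.9, 1.5]
opening: 0.0349
finger_force: 0.0
[(np.float32(149.87167), np.float64(-0.04)), (np.float32(156.82129), np.float64(0.0)), (np.float32(157.48431), np.float64(-0.02)), (np.float32(162.90079), np.float64(0.02)), (np.float32(183.40416), np.float64(-0.06)), (np.float32(277.18054), np.float64(0.04)), (np.float32(294.67612), np.float64(-0.08)), (np.float32(307.0135), np.float64(-0.3))]
0.926 0 0
0.597 -5 -3
0.702 0 0
2.3745555555555558
```

```bash
python3 -c "
from cell import finish_job;print(finish_job())"
```

```text
the job is handed in; nothing more can be done
None
```

I handed the job in at about 23 s; no verdict came back. By my measurements the carton sits on the column about 2 mm off centre, the tin was set on it within about 4 mm, and the hold-down arm reads level on the tin. The tin's final position was not re-measured because the arm hides it.

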